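Screw the salon anchor eye home with a turning bar

TASK

The screw eye that the salon dryer hangs its safety clip on has worked loose: pick up the black-handled turning bar, slide its steel shank through the loop of the brass screw eye and use the bar to turn the eye clockwise (seen from above) until it is home and stops; then nip it up firmly with the bar, to about 0.8 N m, but do not force it. Draw the bar out again and lay it down flat on the purple mat, all of it on the mat, and let go. Touch the eye only with the bar, and leave the bottle, the jar and the cup of sticks where they are.

Things in the scene. Friction and masses are not known exactly. Their poses are not given: they have to be found in the camera images.
- anchor: dark oak block 90 x 90 mm, 50 mm high, on a steel foot plate 130 (along its x) x 50 x 6 mm, fixed to the counter; origin at the centre of its underside. The screw eye stands upright in the centre of its top. It takes a different place and yaw each time.
- eye_loop (a point): centre of the loop of the brass screw eye, 75 mm above the counter, on the eye's vertical turning axis. The loop is an upright ring of 6 mm round wire, inner diameter 20 mm, outer 32 mm. x axis: horizontal, straight through the loop (normal to the ring); z up. The ring is the same from both sides. A steel collar 34 mm wide and 4 mm thick lies under it on the block.
- screw_eye (a joint): turn of the eye, rad: 0 = home (hard stop), negative = still unscrewed by that angle; grows as it turns clockwise seen from above. Starts between -1.0 and -0.5. Turning takes about 0.2 N m; it stays where left, its height does not change. The bar has play in the loop: it swings about 0.8 rad (not exactly known) either side of the loop's x axis before it bears and turns it.
- eye_seat (a joint): tiny elastic twist of the collar under the eye: 0.025 rad per N m of tightening torque; springs back when let go. Firmly nipped: at least 0.44 N m (0.011 rad) held for a moment with the eye home; more than 1.4 N m (0.035 rad) strips the wood. Torque = wrist moment about the vertical + tool force x distance from the axis. The reading is noisy: feel the bar.
- mat: purple mat 170 (x) x 220 (y) x 4 mm, fixed flat on the counter; origin at the centre of its underside. The bar starts on it.
- bar_grip (a point): centre of the bar's black handle: a rectangular handle 70 mm long (x) x 16 mm wide (y) x 20 mm high (z), lying flat, this point 10 mm above its underside and on the bar's axis. x axis points along the bar to the steel tip. The bar weighs 0.18 kg or so and balances about 9 mm towards the tip from here; its handle can be gripped across its 16 mm width from above.
- bar_tip (a point): rounded tip of the bar's steel shank, 118 mm from bar_grip along x. The shank is round, 12 mm in diameter, and 83 mm long from the end of the handle.
- bar_butt (a point): rear end of the handle, on the bar's axis, 35 mm behind bar_grip
- bar: the whole loose turning bar, 153 mm long; origin under the handle's centre, on its underside; x towards the tip, z up
- lotion: white lotion bottle with a blue label, 56 mm wide, 150 mm high, a bystander; origin at the centre of its underside
- wax_jar: low amber jar with a black lid, 64 mm wide, 45 mm high, a bystander; origin at the centre of its underside
- stick_cup: clear cup of wooden sticks, 68 mm wide, 135 mm high with the sticks, a bystander; origin at the centre of its underside
Mind the look-alikes: they are no part of the job. Leave any orange or pink look-alike of the anchor alone.

How it is judged:
By the outcome, as a careful person would: the job done as asked, in the order asked, and still so for the second after the job is handed in, with the robot touching nothing.
It also fails if it takes over 72 s, if anything falls off the work surface, if the arm or the gripper's body presses on something with over 40 N, if the wrist force passes 120 N, or if a joint passes its speed limit or range.

ROBOT

A 6-joint arm with a two-finger parallel gripper is mounted at the origin on the work surface. World frame = base frame: x ahead of the robot, y to its left, z up, the work surface at z = 0. Lengths are in m, angles in rad, forces in N, time in s.
With the tool pointing down it reaches from about 0.4 to 0.925 m from the base axis. Payload 12.5 kg.
Tool frame: the origin (TCP) lies midway between the tips of the shut fingers; the grasp point (between the pads) lies 19 mm behind it (pinch_z is the distance from the TCP to the grasp point, in m); z points along the fingers, y is the line along which they close (so a half turn about z gives the same grasp; the last joint's range is limited). The gripper opens to 95 mm and grips with 3 to 60 N. Pads are 20 mm wide; open, the fingers measure 119 mm over their backs; the gripper's body (75 mm by 180 mm) begins 59 mm behind the grasp point.
Start: joints at [-1.431, 0.491, 1.559, -0, 1.092, -0.106], TCP at [0.152, -0.606, 0.215] pointing down, gripper open.
Joint ranges: [-3.1, 3.1], [-0.84, 2.19], [0.05, 2.79], [-1.13, 4.28], [0.06, 2.93], [-2.69, 2.69]. Speed limits (rad/s): [2.22, 2.22, 2.79, 3.14, 3.14, 3.14].

INTERFACE

Orientations are given as [roll, pitch, yaw] about the fixed x, y, z axes, in that order (R = Rz(yaw) Ry(pitch) Rx(roll)).
In Python, from station import read_state, camera, camera_model, job_done, pinch_z gives the robot as it stands.
- The arm moves only by the tool apply_moves, never from a script. Its argument "commands" is one flat list of numbers, 5 for each row, row after row: the shift along the tool's x, y, z in m, then the turn about the tool's z in rad, then the closure, from 0 (fully open) to 1 (shut). A call has 1 to 12 rows; each row is the pose to reach, as a shift and turn from the pose commanded when the call began, along the tool's axes at that moment; what a row does not reach only later rows make up. A row lasts 1/10 s, in which the tool goes at most 50 mm and 8.59 degrees, less where a joint would pass 70% of its speed; a pose out of reach is approached as far as the arm can. A call with a gripper value outside its range is refused whole. The fingers move at their own pace and stop on an object; "newtons" is the grip in N (left out, the last holds). Time passes only in rows, so rows that repeat a pose let the fingers close. It gives the time, the measured TCP pose, the force, the opening and the grip force at its end, in the units of the state.
- read_state(): the state, without advancing time (a new reading comes with each control period).
- camera(name): name is "scene" or "top"; returns (picture, depth): 384x512x3 uint8, red, green, blue; 384x512 float32, m along the optical axis (not along the pixel's ray), 0 where there is no reading.
- camera_model(name): a dict with "K" (3x3 intrinsics, pixels), "R" (3x3) and "t" (3): a world point X has camera coordinates R X + t. Camera axes: x right, y down, z forward; pixel columns grow to the right and rows downward; lengths in m; the calibration is good to about 2 mm. A picture is of the moment at which its call begins. camera_model takes no time and is no camera call.
- job_done(): hands the job in; it is judged then, once.
The state is a dict: "time": time; "joint_positions": joint angles; "qd": joint speeds; "effort": joint torques, N m; "ee_pos": TCP position; "eef_rot": TCP orientation; "wrist_force": force on the tool from outside, world axes, zero at the start; "wrist_torque": the same for the moment, N m; "finger_gap": finger opening in m; "grasp_force": force on a finger pad.
Only numpy, scipy, OpenCV 4.12 (cv2) and the standard library are available. Lean on these libraries where they do the work, as an engineer would, in place of code of your own. Each camera call takes 0.05 s, during which the arm holds its last target. There are 200 camera calls.

## Working session

There is one attempt and no reset: what is moved stays moved. The work goes in short steps, Python scripts to look and compute and a tool call to move; the robot and the scene stay as the last step left them, time stands still between calls to the robot, and variables do not carry over. Pictures are saved under pics/ and viewed, at most 10 in all, crops included, and the job is handed in when it is done.

Besides the shell and the picture viewer there is one more tool, called after "Emit:" as name(argument=value, ...), one argument or row to a line, values as JSON. apply_moves: Moves the arm, as the interface text tells. Its arguments: {"type":"object","properties":{"commands":{"type":"array","items":{"type":"number"}},"newtons":{"type":"number"}},"required":["commands"]}

```bash
mkdir -p pics; ls; python3 - <<'E'
from station import *
import cv2,numpy as np
s=read_state(); print(s, pinch_z)
for n in("top","scene"):
    p,d=camera(n); cv2.imwrite(f"pics/{n}0.png",p[:,:,::-1]); np.savez(f"{n}0.npz",p=p,d=d)
    m=camera_model(n); print(n,m)
E
```

```text
pics
{'time': 0.0, 'joint_positions': array([-1.43057805e+00,  4.91578984e-01,  1.55947992e+00, -1.39755749e-05,
        1.09169513e+00, -1.05592583e-01]), 'qd': array([-0.00035847,  0.00141946, -0.00084493, -0.00175328,  0.00010682,
        0.00033658]), 'effort': array([-6.21535200e-04, -6.12642717e+01, -2.58184147e+01,  6.93274965e-02,
        4.82105208e-02, -1.26317859e-04]), 'ee_pos': array([ 0.15207631, -0.60595008,  0.21403919]), 'eef_rot': array([-3.14043644e+00, -1.10079130e-04,  2.45817244e-01]), 'wrist_force': array([ 0.0459001 , -0.4039424 , -0.38803483]), 'wrist_torque': array([ 0.0143489 ,  0.0154289 , -0.02069714]), 'grasp_force': 0.0, 'finger_gap': 0.0951103103347426} 0.0188
top {'K': array([[409.5907583 ,   0.        , 253.10836054],
       [  0.        , 409.5907583 , 197.42094538],
       [  0.        ,   0.        ,   1.        ]]), 'R': array([[ 0.02129976, -0.99976909, -0.00284327],
       [-0.98661137, -0.02055933, -0.16178786],
       [ 0.16169205,  0.00625124, -0.98682146]]), 't': array([-0.03229457,  0.58461817,  1.17467646])}
scene {'K': array([[366.005119  ,   0.        , 253.2092607 ],
       [  0.        , 366.005119  , 189.59927023],
       [  0.        ,   0.        ,   1.        ]]), 'R': array([[ 0.41182816,  0.91097713,  0.02276458],
       [ 0.55376725, -0.23034747, -0.80017615],
       [-0.72369842,  0.34214135, -0.59933288]]), 't': array([-0.21262342, -0.2447452 ,  1.47218009])}
```

View pics/top0.png

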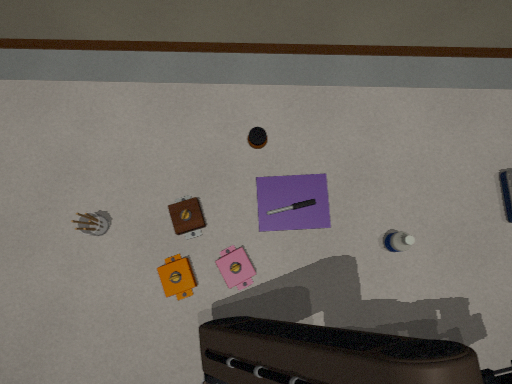

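View pics/scene0.png

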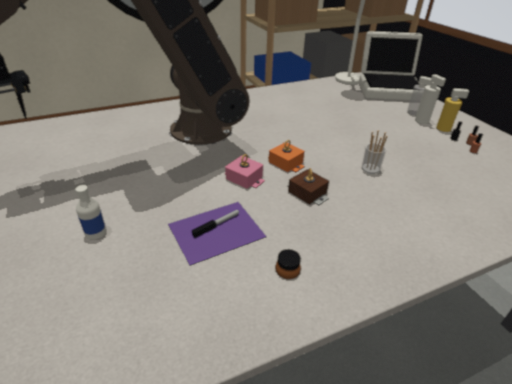

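The top view shows the oak anchor at (186,215), the eye on it, the mat at (293,202) and the bar with its handle near (303,204) and tip near (268,212). The orange block (177,277) and pink block (236,267) are decoys. Next I'll measure and take an enlarged crop.

```bash
cat > h.py <<'E'
from station import *
import cv2,numpy as np
def ray(n,uv):
    m=camera_model(n);R=m["R"];d=R.T@np.linalg.inv(m["K"])@np.array([uv[0],uv[1],1.]);return -R.T@m["t"],d
def onz(n,uv,z):
    c,d=ray(n,uv);return c+d*(z-c[2])/d[2]
def proj(n,X):
    m=camera_model(n);q=m["K"]@(m["R"]@np.array(X)+m["t"]);return q[:2]/q[2]
def two(uva,uvb):
    a,d=ray("top",uva);b,e=ray("scene",uvb)
    s=np.linalg.lstsq(np.c_[d,-e],b-a,rcond=None)[0];P,Q=a+s[0]*d,b+s[1]*e
    return (P+Q)/2,np.linalg.norm(P-Q)
def crop(img,x,y,w,h,k):
    return cv2.resize(np.ascontiguousarray(img[y:y+h,x:x+w,::-1]),None,fx=k,fy=k,interpolation=cv2.INTER_CUBIC)
def mask(p,lo,hi):
    return cv2.inRange(cv2.cvtColor(p,cv2.COLOR_RGB2HSV),lo,hi)
E
python3 - <<'E'
from h import *
t=np.load("top0.npz")["p"];s=np.load("scene0.npz")["p"]
A=crop(t,160,185,60,60,6);B=crop(s,280,160,60,60,6)
C=crop(t,250,170,85,65,4);D=crop(s,165,200,105,60,4)
out=np.zeros((600,800,3),np.uint8)
out[:360,:360]=A;out[:360,370:730]=B
out[362:600,:340]=C[:238];out[362:600,360:780]=D[:238]
cv2.imwrite("pics/c1.png",out)
m=mask(t,(120,80,40),(150,255,255)); c=max(cv2.findContours(m,0,2)[0],key=cv2.contourArea)
h=cv2.convexHull(c); r=cv2.minAreaRect(h); print("mat",r)
print([onz("top",q,.004).round(4) for q in cv2.boxPoints(r)])
M=np.zeros_like(m);cv2.fillConvexPoly(M,h,255);M=cv2.erode(M,np.ones((5,5)))
v=t.max(2);sat=cv2.cvtColor(t,cv2.COLOR_RGB2HSV)[:,:,1]
for nm,k in(("black",(v<60)),("steel",(sat<70)&(v>80))):
    k=(k&(M>0)).astype(np.uint8);ys,xs=np.nonzero(k);print(nm,len(xs),xs.min(),xs.max(),ys.min(),ys.max())
    P=np.array([onz("top",(x,y),.022 if nm=="black" else .018)[:2] for x,y in zip(xs,ys)]);c0=P.mean(0);w,V=np.linalg.eigh(np.cov((P-c0).T));pr=(P-c0)@V[:,1]
    print(c0.round(4),V[:,1].round(3),np.ptp(pr).round(4),np.arctan2(V[1,1],V[0,1]), c0+V[:,1]*pr.min(),c0+V[:,1]*pr.max())
E
```

```text
mat ((292.72308349609375, 202.01539611816406), (54.02779769897461, 70.89068603515625), 86.8201675415039)
[array([ 0.6569, -0.0268,  0.004 ]), array([ 0.674 , -0.2474,  0.004 ]), array([ 0.5056, -0.2552,  0.004 ]), array([ 0.489 , -0.0394,  0.004 ])]
black 132 292 315 199 209
[ 0.5735 -0.1727] [-0.265  0.964] 0.0704 1.8385698626828166 [ 0.58298818 -0.20719627] [ 0.56435916 -0.139297  ]
steel 106 266 292 205 214
[ 0.5537 -0.1   ] [-0.266  0.964] 0.0821 1.8404758917433246 [ 0.56455365 -0.1391829 ] [ 0.5426714  -0.06001791]
```

View pics/c1.png

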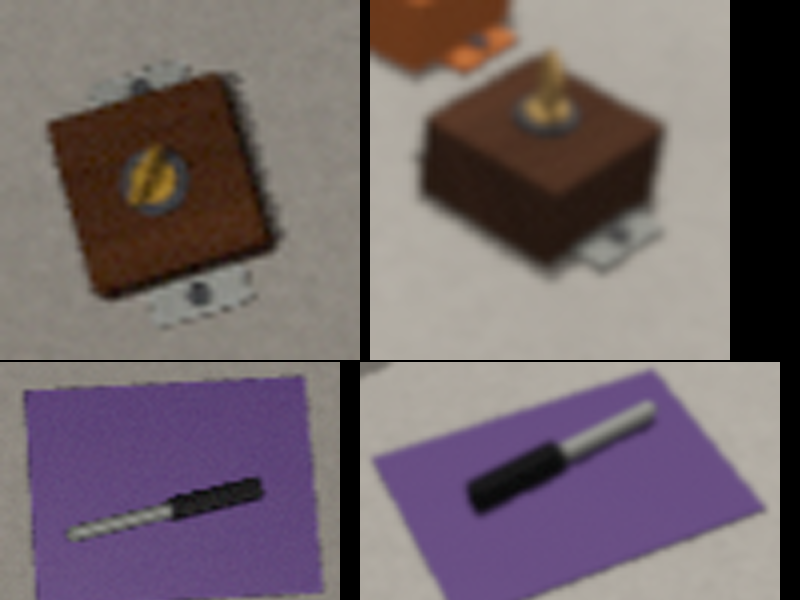

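The crops show the oak anchor with the brass loop seen nearly edge-on, at about (186,214) in the top view and (309,176) in the scene view. The bar lies flat on the mat. I'll get the loop's direction from the depth and colour pixels.

```bash
python3 - <<'E'
from h import *
for n,box in(("top",(160,185,220,245)),("scene",(285,160,335,205))):
    z=np.load(n+"0.npz");p,d=z["p"],z["d"];m=camera_model(n)
    v,u=np.mgrid[0:384,0:512]; q=np.stack([u,v,np.ones_like(u)],-1)@np.linalg.inv(m["K"]).T*d[...,None]
    X=(q-m["t"])@m["R"]
    b=np.zeros(d.shape,bool);b[box[1]:box[3],box[0]:box[2]]=1
    hsv=cv2.cvtColor(p,cv2.COLOR_RGB2HSV)
    k=b&(abs(X[...,2]-.05)<.006); kk=cv2.morphologyEx(k.astype(np.uint8),cv2.MORPH_OPEN,np.ones((3,3)))
    P=X[kk>0][:,:2].astype(np.float32); r=cv2.minAreaRect(P);print(n,"blocktop",r,np.median(X[kk>0][:,2]))
    k=b&(X[...,2]>.060);P=X[k];print("loop pts",len(P),P.mean(0).round(4))
    c0=P[:,:2].mean(0);w,V=np.linalg.eigh(np.cov((P[:,:2]-c0).T));print(np.sqrt(w),np.arctan2(V[1,1],V[0,1]))
    br=b&(hsv[...,0]>14)&(hsv[...,0]<35)&(hsv[...,1]>100)&(hsv[...,2]>70)
    if n=="scene": br&=(v>165)
    print("brass",[(x,y,*(X[y,x]*1000).round().astype(int)) for y,x in zip(*np.nonzero(br))])
E
```

```text
top blocktop ((0.5278384685516357, 0.17781949043273926), (0.09021377563476562, 0.09088568389415741), 18.901823043823242) 0.050578113417465
loop pts 57 [0.4784 0.105  0.4913]
[0.00652737 0.11925443] 0.9695491857543022
brass [(np.int64(185), np.int64(209), np.int64(546), np.int64(181), np.int64(50)), (np.int64(186), np.int64(209), np.int64(542), np.int64(173), np.int64(83)), (np.int64(184), np.int64(210), np.int64(542), np.int64(184), np.int64(52)), (np.int64(185), np.int64(210), np.int64(538), np.int64(175), np.int64(85)), (np.int64(186), np.int64(210), np.int64(539), np.int64(173), np.int64(79)), (np.int64(184), np.int64(211), np.int64(535), np.int64(177), np.int64(91)), (np.int64(185), np.int64(211), np.int64(535), np.int64(174), np.int64(90)), (np.int64(183), np.int64(212), np.int64(536), np.int64(186), np.int64(52)), (np.int64(184), np.int64(212), np.int64(532), np.int64(176), np.int64(92)), (np.int64(185), np.int64(212), np.int64(532), np.int64(174), np.int64(89)), (np.int64(186), np.int64(212), np.int64(534), np.int64(174), np.int64(70)), (np.int64(187), np.int64(212), np.int64(
[... 7315 characters left out ...]
, np.int64(57)), (np.int64(307), np.int64(179), np.int64(535), np.int64(169), np.int64(56)), (np.int64(308), np.int64(179), np.int64(534), np.int64(173), np.int64(54)), (np.int64(309), np.int64(179), np.int64(537), np.int64(175), np.int64(56)), (np.int64(310), np.int64(179), np.int64(544), np.int64(173), np.int64(61)), (np.int64(311), np.int64(179), np.int64(542), np.int64(179), np.int64(58)), (np.int64(312), np.int64(179), np.int64(543), np.int64(182), np.int64(57)), (np.int64(308), np.int64(180), np.int64(539), np.int64(170), np.int64(55)), (np.int64(309), np.int64(180), np.int64(540), np.int64(173), np.int64(54)), (np.int64(310), np.int64(180), np.int64(543), np.int64(175), np.int64(56))]
```

```bash
cat >> h.py <<'E'
def delta(x,y,z,yaw):
    s=read_state();w=s["eef_rot"][2];c,n=np.cos(w),np.sin(w);d=np.array([x,y,z])-s["ee_pos"]
    print("shift",np.round([c*d[0]+n*d[1],n*d[0]-c*d[1],-d[2],(w-yaw+np.pi)%(2*np.pi)-np.pi],4))
def st():
    s=read_state();print({k:np.round(s[k],4).tolist() for k in("time","ee_pos","eef_rot","joint_positions","wrist_force","wrist_torque","finger_gap","grasp_force")})
E
python3 -c "
from h import *
delta(.572,-.168,.10,-1.302)
for n,u in dict(cup=(97,226),jar=(257,135),lot=(395,242),pink=(236,267),orange=(178,277)).items(): print(n,onz('top',u,.05).round(3))"
```

```text
shift [ 0.5139 -0.3226  0.1141  1.5478]
cup [0.49  0.438 0.05 ]
jar [ 0.778 -0.028  0.05 ]
lot [ 0.461 -0.437  0.05 ]
pink [0.379 0.025 0.05 ]
orange [0.347 0.192 0.05 ]
```

Emit:
apply_moves(
  commands=[0.514,-0.323,0,1.548,0,0.514,-0.323,0,1.548,0,0.514,-0.323,0,1.548,0,0.514,-0.323,0,1.548,0,0.514,-0.323,0,1.548,0,0.514,-0.323,0,1.548,0,0.514,-0.323,0,1.548,0,0.514,-0.323,0,1.548,0,0.514,-0.323,0,1.548,0.4,0.514,-0.323,0,1.548,0.4,0.514,-0.323,0,1.548,0.4,0.514,-0.323,0,1.548,0.4],
  newtons=40,
)

```text
time: 1.3
ee_pos: [0.543, -0.1981, 0.2145]
eef_rot: [3.141, 0.0, -1.307]
wrist_force: [0.7, -1.1, 0.2]
finger_gap: 0.0685
grasp_force: 0.0
```

```bash
python3 -c "
from h import *
delta(.572,-.168,.06,-1.302);st()"
```

```text
shift [-0.0215 -0.0358  0.1545 -0.0054]
{'time': 1.3, 'ee_pos': [0.543, -0.1981, 0.2145], 'eef_rot': [3.1413, 0.0001, -1.3074], 'joint_positions': [-0.464, 0.4244, 1.6768, -0.0002, 1.0407, 2.4143], 'wrist_force': [0.6995, -1.0953, 0.2087], 'wrist_torque': [0.0206, -0.0412, -0.0269], 'finger_gap': 0.0685, 'grasp_force': 0.0}
```

Emit:
apply_moves(
  commands=[0,0,0,0,0.4,0,0,0,0,0.4,0,0,0,0,0.4],
)

```text
time: 1.6
ee_pos: [0.5415, -0.2001, 0.2144]
eef_rot: [3.141, 0.0, -1.302]
wrist_force: [-0.3, 0.1, 0.3]
finger_gap: 0.0576
grasp_force: 0.0
```

```bash
python3 -c "
from h import *
delta(.572,-.168,.04,-1.302);st()
p,d=camera('top');cv2.imwrite('pics/x.png',crop(p,230,150,120,100,5))"
```

```text
shift [-0.0229 -0.0379  0.1744 -0.0005]
{'time': 1.6, 'ee_pos': [0.5415, -0.2001, 0.2144], 'eef_rot': [3.141, 0.0002, -1.3025], 'joint_positions': [-0.4683, 0.4235, 1.6785, -0.0003, 1.0402, 2.4051], 'wrist_force': [-0.3475, 0.1031, 0.2826], 'wrist_torque': [0.128, -0.0245, -0.0836], 'finger_gap': 0.0576, 'grasp_force': 0.0}
```

View pics/x.png

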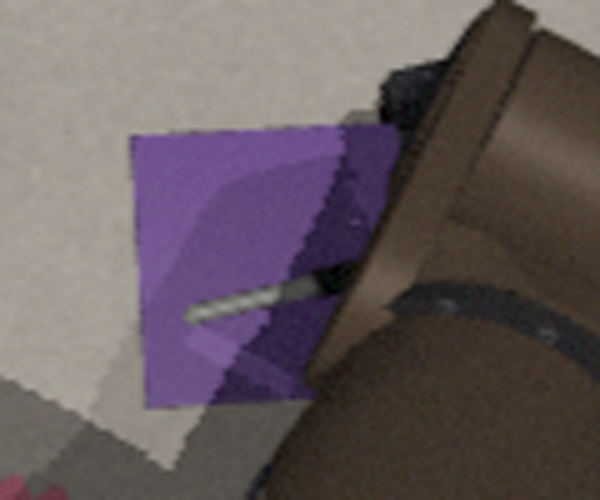

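The tip is visible at about (190,315) in the crop and the hand hides the handle. I'll move over the handle and go lower.

Emit:
apply_moves(
  commands=[-0.023,-0.038,0.05,0,0.4,-0.023,-0.038,0.1,0,0.4,-0.023,-0.038,0.14,0,0.4,-0.023,-0.038,0.174,0,0.4,-0.023,-0.038,0.174,0,0.4,-0.023,-0.038,0.174,0,0.4,-0.023,-0.038,0.174,0,0.4],
)

```text
time: 2.35
ee_pos: [0.5735, -0.1684, 0.0429]
eef_rot: [-3.139, -0.002, -1.303]
wrist_force: [1.0, 0.6, -0.1]
finger_gap: 0.0566
grasp_force: 0.0
```

```bash
python3 -c "
from h import *
delta(.572,-.168,.008,-1.302);st()
p,d=camera('scene');cv2.imwrite('pics/x2.png',crop(p,160,190,110,80,5))"
```

```text
shift [-0.0008  0.0013  0.0349 -0.0011]
{'time': 2.35, 'ee_pos': [0.5735, -0.1684, 0.0429], 'eef_rot': [-3.1391, -0.0021, -1.3031], 'joint_positions': [-0.3961, 0.6665, 1.7793, -0.0002, 0.6925, 2.478], 'wrist_force': [1.0127, 0.6332, -0.0715], 'wrist_torque': [0.1268, -0.0712, -0.0477], 'finger_gap': 0.0566, 'grasp_force': 0.0}
```

View pics/x2.png

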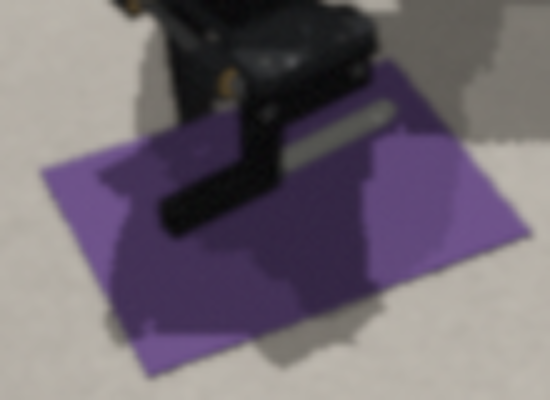

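The fingers straddle the handle (finger at about (265,130) in the crop). I'll descend and grip.

Emit:
apply_moves(
  commands=[-0.001,0.001,0.017,0,0.4,-0.001,0.001,0.034,0,0.4,-0.001,0.001,0.034,0,0.4,-0.001,0.001,0.034,0,1,-0.001,0.001,0.034,0,1,-0.001,0.001,0.034,0,1,-0.001,0.001,0.034,0,1,-0.001,0.001,0.034,0,1,-0.001,0.001,0.034,0,1,-0.001,0.001,0.034,0,1],
  newtons=45,
)

```text
time: 3.4
ee_pos: [0.5717, -0.1667, 0.0068]
eef_rot: [-3.141, -0.0, -1.302]
wrist_force: [0.4, 0.0, 3.5]
finger_gap: 0.0159
grasp_force: 45.0
```

```bash
python3 -c "
from h import *
st()"
```

```text
{'time': 3.4, 'ee_pos': [0.5717, -0.1667, 0.0068], 'eef_rot': [-3.1412, -0.0004, -1.3022], 'joint_positions': [-0.3946, 0.7203, 1.7989, -0.0001, 0.6219, 2.4785], 'wrist_force': [0.423, 0.0388, 3.4753], 'wrist_torque': [0.1923, -0.1134, -0.0185], 'finger_gap': 0.0159, 'grasp_force': 45.0004}
```

Emit:
apply_moves(
  commands=[0,0,-0.05,0,1,0,0,-0.1,0,1,0,0,-0.163,0,1,-0.466,-0.129,-0.163,-2.56,1,-0.466,-0.129,-0.163,-2.56,1,-0.466,-0.129,-0.163,-2.56,1,-0.466,-0.129,-0.163,-2.56,1,-0.466,-0.129,-0.163,-2.56,1,-0.466,-0.129,-0.163,-2.56,1,-0.466,-0.129,-0.163,-2.56,1,-0.466,-0.129,-0.163,-2.56,1,-0.466,-0.129,-0.163,-2.56,1],
)

```text
time: 4.6
ee_pos: [0.5714, 0.2852, 0.1684]
eef_rot: [3.141, 0.001, 0.054]
wrist_force: [0.5, -0.3, -2.7]
finger_gap: 0.0153
grasp_force: 45.0
```

Emit:
apply_moves(
  commands=[0,0,0,0,1,0,0,0,0,1,0,0,0,0,1],
)

```text
time: 4.9
ee_pos: [0.5719, 0.2823, 0.1683]
eef_rot: [3.141, 0.001, 0.046]
wrist_force: [-1.1, -0.7, -2.7]
finger_gap: 0.0155
grasp_force: 45.0
```

```bash
python3 -c "
from h import *
st();delta(.573,.3165,.17,1.26)"
```

```text
{'time': 4.9, 'ee_pos': [0.5719, 0.2823, 0.1683], 'eef_rot': [3.141, 0.001, 0.0463], 'joint_positions': [0.3552, 0.5557, 1.5759, -0.0003, 1.0112, 1.8798], 'wrist_force': [-1.1269, -0.6765, -2.652], 'wrist_torque': [0.0098, 0.0384, -0.0175], 'finger_gap': 0.0155, 'grasp_force': 44.9991}
shift [ 0.0027 -0.0341 -0.0017 -1.2137]
```

Emit:
apply_moves(
  commands=[0.003,-0.034,0,-1.214,1,0.003,-0.034,0,-1.214,1,0.003,-0.034,0,-1.214,1,0.003,-0.034,0,-1.214,1,0.003,-0.034,0,-1.214,1,0.003,-0.034,0,-1.214,1,0.003,-0.034,0,-1.214,1,0.003,-0.034,0,-1.214,1,0.003,-0.034,0.05,-1.214,1,0.003,-0.034,0.1,-1.214,1,0.003,-0.034,0.1,-1.214,1,0.003,-0.034,0.1,-1.214,1],
)

```text
time: 6.1
ee_pos: [0.574, 0.3163, 0.0693]
eef_rot: [-3.141, 0.001, 1.26]
wrist_force: [0.4, 0.5, -1.9]
finger_gap: 0.0158
grasp_force: 45.0
```

```bash
python3 -c "
from h import *
st();delta(.573,.3165,.068,1.26)
p,d=camera('top');q,e=camera('scene');np.savez('ins.npz',p=p,q=q,d=d,e=e)
o=np.zeros((480,800,3),np.uint8);o[:,:390]=crop(p,145,180,65,80,6);o[:,400:760]=crop(q,290,125,60,80,6);cv2.imwrite('pics/ins.png',o)
ax=np.array([.5285,.178]);
print('loop',proj('top',[*ax,.075]),proj('scene',[*ax,.075]))
"
```

```text
{'time': 6.1, 'ee_pos': [0.574, 0.3163, 0.0693], 'eef_rot': [-3.1409, 0.0008, 1.2598], 'joint_positions': [0.4029, 0.6939, 1.6084, -0.0002, 0.8403, 0.7141], 'wrist_force': [0.4259, 0.4927, -1.9117], 'wrist_torque': [-0.017, -0.1562, 0.0135], 'finger_gap': 0.0158, 'grasp_force': 44.9992}
shift [-0.0001 -0.0011  0.0013 -0.0002]
loop [184.38169157 213.77391714] [309.11653516 172.02349323]
```

View pics/ins.png

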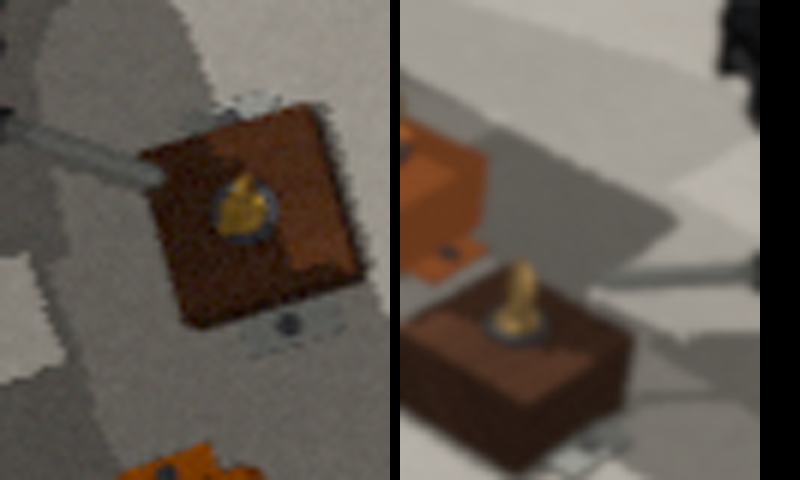

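The bar line in the top crop goes from (20,130) to (160,177) and extrapolates to (237,202), against the loop centre at (236,203). In the scene crop it also points at the loop. It's aligned, so I'll insert.

Emit:
apply_moves(
  commands=[-0.015,-0.001,0.001,0,1,-0.025,-0.001,0.001,0,1,-0.033,-0.001,0.001,0,1,-0.041,-0.001,0.001,0,1,-0.05,-0.001,0.001,0,1,-0.05,-0.001,0.001,0,1],
)

```text
time: 6.8
ee_pos: [0.5571, 0.269, 0.0679]
eef_rot: [-3.141, 0.0, 1.261]
wrist_force: [0.7, 0.8, -1.9]
finger_gap: 0.0155
grasp_force: 45.0
```

```bash
python3 -c "
from h import *
st()"
```

```text
{'time': 6.8, 'ee_pos': [0.5571, 0.269, 0.0679], 'eef_rot': [-3.1415, 0.0003, 1.261], 'joint_positions': [0.3432, 0.654, 1.7081, -0.0002, 0.7797, 0.6531], 'wrist_force': [0.7186, 0.847, -1.9347], 'wrist_torque': [-0.0144, -0.0808, 0.0117], 'finger_gap': 0.0155, 'grasp_force': 44.9991}
```

Emit:
apply_moves(
  commands=[-0.009,0,0,0,1,-0.017,0,0,0,1,-0.025,0,0,0,1,-0.025,0,0,0,1,-0.0255,0.0084,0,0.12,1,-0.027,0.0168,0,0.24,1,-0.0295,0.0248,0,0.36,1,-0.033,0.0326,0,0.48,1,-0.0373,0.0398,0,0.6,1,-0.0373,0.0398,0,0.6,1,-0.0373,0.0398,0,0.6,1],
  newtons=60,
)

```text
time: 7.9
ee_pos: [0.5837, 0.2224, 0.0676]
eef_rot: [-3.142, 0.0, 0.665]
wrist_force: [-1.1, -0.6, -2.8]
finger_gap: 0.0154
grasp_force: 60.0
```

```bash
cat >> h.py <<'E'
AX=np.array([.5285,.178])
def tq(n=1):
    s=read_state();r=s["ee_pos"][:2]-AX;f=s["wrist_force"];t=s["wrist_torque"]
    print("r",np.hypot(*r).round(4),"az",np.arctan2(r[1],r[0]).round(3),"yaw",s["eef_rot"][2].round(3),"q6",s["joint_positions"][5].round(3),"cw torque",-(r[0]*f[1]-r[1]*f[0]+t[2]).round(3),f.round(2),t.round(3))
def arc(r,a0,yaw0,steps):
    s=read_state();p=s["ee_pos"][:2];w=s["eef_rot"][2];c,n=np.cos(w),np.sin(w)
    for a in steps:
        d=AX+r*np.array([np.cos(yaw0-a),np.sin(yaw0-a)])-p;print(np.round([c*d[0]+n*d[1],n*d[0]-c*d[1],w-yaw0+a],4).tolist())
E
python3 -c "
from h import *
st();tq()"
```

```text
{'time': 7.9, 'ee_pos': [0.5837, 0.2224, 0.0676], 'eef_rot': [-3.1415, 0.0002, 0.6649], 'joint_positions': [0.2583, 0.661, 1.6925, 0.0, 0.7882, 1.1642], 'wrist_force': [-1.0535, -0.6308, -2.8307], 'wrist_torque': [0.0165, -0.019, 0.0061], 'finger_gap': 0.0154, 'grasp_force': 59.9991}
r 0.0709 az 0.677 yaw 0.665 q6 1.164 cw torque -0.018 [-1.05 -0.63 -2.83] [ 0.017 -0.019  0.006]
```

Emit:
apply_moves(
  commands=[-0.0001,0.0042,0,0.06,1,-0.0005,0.0084,0,0.12,1,-0.0011,0.0126,0,0.18,1,-0.002,0.0167,0,0.24,1,-0.0031,0.0207,0,0.3,1,-0.0031,0.0207,0,0.3,1,-0.0031,0.0207,0,0.3,1],
)

```text
time: 8.6
ee_pos: [0.5934, 0.2035, 0.0675]
eef_rot: [3.14, 0.002, 0.367]
wrist_force: [-0.9, -7.1, -2.2]
finger_gap: 0.0156
grasp_force: 60.1
```

```bash
sed -i 's/,-(r\[0\]/,(r[0]/' h.py; python3 -c "
from h import *
tq()"
```

```text
r 0.0697 az 0.374 yaw 0.367 q6 1.431 cw torque 0.121 [-0.91 -7.07 -2.21] [-1.315  0.16   0.557]
```

Emit:
apply_moves(
  commands=[-0.0001,0.0042,0,0.06,1,-0.0005,0.0084,0,0.12,1,-0.0011,0.0126,0,0.18,1,-0.002,0.0167,0,0.24,1,-0.002,0.0167,0,0.24,1],
)

```text
time: 9.1
ee_pos: [0.5976, 0.1871, 0.0676]
eef_rot: [3.14, 0.001, 0.124]
wrist_force: [-1.1, -4.5, -1.9]
finger_gap: 0.016
grasp_force: 60.1
```

```bash
python3 -c "
from h import *
tq()"
```

```text
r 0.0697 az 0.131 yaw 0.124 q6 1.646 cw torque 0.168 [-1.05 -4.52 -1.93] [-0.781  0.226  0.471]
```

Emit:
apply_moves(
  commands=[0,0.0048,0,0.04,1,-0.0002,0.0076,0,0.08,1,-0.0005,0.0104,0,0.12,1,-0.0009,0.0132,0,0.16,1,-0.0009,0.0132,0,0.16,1],
)

```text
time: 9.6
ee_pos: [0.5983, 0.1751, 0.0676]
eef_rot: [-3.141, 0.001, -0.036]
wrist_force: [-2.4, 2.9, -2.2]
finger_gap: 0.0154
grasp_force: 60.0
```

```bash
python3 -c "
from h import *
tq()"
```

```text
r 0.0699 az -0.041 yaw -0.036 q6 1.785 cw torque 0.177 [-2.42  2.9  -2.23] [ 0.536  0.445 -0.018]
```

Emit:
apply_moves(
  commands=[0,0.0028,0,0.04,1,-0.0002,0.0056,0,0.08,1,-0.0005,0.0084,0,0.12,1,-0.0005,0.0084,0,0.12,1],
)

```text
time: 10.0
ee_pos: [0.5975, 0.1668, 0.0676]
eef_rot: [-3.141, 0.001, -0.156]
wrist_force: [-2.9, 4.0, -2.9]
finger_gap: 0.0154
grasp_force: 60.0
```

```bash
python3 -c "
from h import *
tq()"
```

```text
r 0.0699 az -0.162 yaw -0.156 q6 1.892 cw torque 0.188 [-2.92  4.   -2.94] [ 0.752  0.513 -0.055]
```

Emit:
apply_moves(
  commands=[0,0.0028,0,0.04,1,-0.0002,0.0056,0,0.08,1,-0.0002,0.0056,0,0.08,1],
)

```text
time: 10.3
ee_pos: [0.5965, 0.1613, 0.0676]
eef_rot: [-3.141, 0.001, -0.236]
wrist_force: [-2.7, 5.3, -2.2]
finger_gap: 0.0156
grasp_force: 60.0
```

```bash
python3 -c "
from h import *
tq()"
```

```text
r 0.07 az -0.242 yaw -0.236 q6 1.963 cw torque 0.207 [-2.7   5.26 -2.16] [ 0.98   0.609 -0.105]
```

Emit:
apply_moves(
  commands=[0,0.0028,0,0.04,1,-0.0002,0.0056,0,0.08,1,-0.0002,0.0056,0,0.08,1],
)

```text
time: 10.6
ee_pos: [0.595, 0.1559, 0.0676]
eef_rot: [-3.141, 0.001, -0.316]
wrist_force: [-3.6, 6.4, -2.4]
finger_gap: 0.0152
grasp_force: 60.0
```

```bash
python3 -c "
from h import *
tq()"
```

```text
r 0.07 az -0.32 yaw -0.316 q6 2.035 cw torque 0.289 [-3.56  6.39 -2.41] [ 1.052  0.521 -0.058]
```

Emit:
apply_moves(
  commands=[0,0.0014,0,0.02,1,0,0.0014,0,0.02,1],
)

```text
time: 10.8
ee_pos: [0.5946, 0.1547, 0.0676]
eef_rot: [-3.141, 0.001, -0.335]
wrist_force: [-3.3, 5.3, -2.4]
finger_gap: 0.0156
grasp_force: 60.0
```

```bash
python3 -c "
from h import *
tq()"
```

```text
r 0.0701 az -0.339 yaw -0.335 q6 2.052 cw torque 0.147 [-3.25  5.33 -2.41] [ 1.013  0.569 -0.129]
```

Emit:
apply_moves(
  commands=[0,0.0014,0,0.02,1,0,0.0014,0,0.02,1],
)

```text
time: 11.0
ee_pos: [0.5941, 0.1534, 0.0676]
eef_rot: [-3.141, 0.001, -0.355]
wrist_force: [-3.0, 5.7, -2.8]
finger_gap: 0.0158
grasp_force: 60.0
```

```bash
python3 -c "
from h import *
tq()"
```

```text
r 0.07 az -0.359 yaw -0.355 q6 2.07 cw torque 0.186 [-2.96  5.74 -2.77] [ 1.008  0.62  -0.118]
```

Emit:
apply_moves(
  commands=[0,0.0014,0,0.02,1,0,0.0028,0,0.04,1,0,0.0028,0,0.04,1],
)

```text
time: 11.3
ee_pos: [0.5931, 0.1508, 0.0676]
eef_rot: [-3.141, 0.001, -0.395]
wrist_force: [-2.9, 6.4, -2.9]
finger_gap: 0.0156
grasp_force: 60.0
```

```bash
python3 -c "
from h import *
tq()"
```

```text
r 0.0701 az -0.398 yaw -0.395 q6 2.106 cw torque 0.192 [-2.93  6.4  -2.86] [ 1.145  0.558 -0.142]
```

Emit:
apply_moves(
  commands=[0,0.0014,0,0.02,1,0,0.0028,0,0.04,1,0,0.0028,0,0.04,1],
)

```text
time: 11.6
ee_pos: [0.592, 0.1483, 0.0676]
eef_rot: [-3.141, 0.001, -0.435]
wrist_force: [-2.5, 5.5, -3.4]
finger_gap: 0.0157
grasp_force: 60.0
```

```bash
python3 -c "
from h import *
tq()"
```

```text
r 0.0701 az -0.438 yaw -0.435 q6 2.142 cw torque 0.173 [-2.5   5.5  -3.41] [ 1.17   0.585 -0.102]
```

Emit:
apply_moves(
  commands=[0,0.0014,0,0.02,1,0,0.0028,0,0.04,1,0,0.0028,0,0.04,1],
)

```text
time: 11.9
ee_pos: [0.5908, 0.1458, 0.0676]
eef_rot: [-3.141, 0.001, -0.475]
wrist_force: [-3.6, 6.5, -2.8]
finger_gap: 0.0153
grasp_force: 60.0
```

```bash
python3 -c "
from h import *
tq()"
```

```text
r 0.0701 az -0.477 yaw -0.475 q6 2.178 cw torque 0.162 [-3.61  6.53 -2.8 ] [ 1.292  0.615 -0.129]
```

Emit:
apply_moves(
  commands=[0,0.0014,0,0.02,1,0,0.0028,0,0.04,1,0,0.0028,0,0.04,1],
)

```text
time: 12.2
ee_pos: [0.5895, 0.1434, 0.0676]
eef_rot: [-3.141, 0.001, -0.515]
wrist_force: [-3.2, 7.2, -3.5]
finger_gap: 0.0157
grasp_force: 60.0
```

```bash
python3 -c "
from h import *
tq()"
```

```text
r 0.0701 az -0.517 yaw -0.515 q6 2.215 cw torque 0.18 [-3.15  7.21 -3.52] [ 1.295  0.575 -0.15 ]
```

Emit:
apply_moves(
  commands=[0,0.0014,0,0.02,1,0,0.0028,0,0.04,1,0,0.0028,0,0.04,1],
)

```text
time: 12.5
ee_pos: [0.5881, 0.1411, 0.0676]
eef_rot: [-3.141, 0.001, -0.555]
wrist_force: [-3.2, 7.7, -3.1]
finger_gap: 0.0154
grasp_force: 60.0
```

```bash
python3 -c "
from h import *
tq()"
```

```text
r 0.0701 az -0.554 yaw -0.555 q6 2.251 cw torque 0.364 [-3.15  7.68 -3.12] [1.534 0.545 0.023]
```

Emit:
apply_moves(
  commands=[0,0.0014,0,0.02,1,0,0.0028,0,0.04,1,0,0.0028,0,0.04,1],
)

```text
time: 12.8
ee_pos: [0.5868, 0.139, 0.0676]
eef_rot: [-3.141, 0.001, -0.595]
wrist_force: [-2.2, 10.3, -3.5]
finger_gap: 0.0156
grasp_force: 60.0
```

```bash
python3 -c "
from h import *
tq()"
```

```text
r 0.0701 az -0.59 yaw -0.595 q6 2.287 cw torque 0.736 [-2.19 10.3  -3.53] [1.841 0.412 0.221]
```

Emit:
apply_moves(
  commands=[0,0,0,0,1,0,0,0,0,1,0,0,0,0,1],
)

```text
time: 13.1
ee_pos: [0.5868, 0.139, 0.0676]
eef_rot: [-3.141, 0.001, -0.594]
wrist_force: [-2.4, 10.6, -3.4]
finger_gap: 0.0154
grasp_force: 60.0
```

```bash
python3 -c "
from h import *
tq()"
```

```text
r 0.0701 az -0.589 yaw -0.594 q6 2.286 cw torque 0.754 [-2.44 10.6  -3.37] [1.787 0.435 0.231]
```

Emit:
apply_moves(
  commands=[0,0,0,0,1,0,0,0,0,1],
)

```text
time: 13.3
ee_pos: [0.5868, 0.139, 0.0676]
eef_rot: [-3.141, 0.001, -0.594]
wrist_force: [-2.6, 9.6, -3.2]
finger_gap: 0.0158
grasp_force: 60.0
```

```bash
python3 -c "
from h import *
tq()"
```

```text
r 0.0702 az -0.589 yaw -0.594 q6 2.286 cw torque 0.677 [-2.6   9.61 -3.22] [1.829 0.406 0.217]
```

Emit:
apply_moves(
  commands=[0,0.0006,0,0.008,1,0,0.0006,0,0.008,1,0,0.0006,0,0.008,1,0,0.0006,0,0.008,1,0,0.0006,0,0.008,1,0,0.0006,0,0.008,1],
)

```text
time: 13.9
ee_pos: [0.5865, 0.1386, 0.0676]
eef_rot: [-3.141, 0.001, -0.602]
wrist_force: [-2.7, 10.4, -4.0]
finger_gap: 0.0159
grasp_force: 60.0
```

```bash
python3 -c "
from h import *
tq()"
```

```text
r 0.0701 az -0.596 yaw -0.602 q6 2.293 cw torque 0.731 [-2.73 10.37 -3.99] [1.916 0.388 0.237]
```

Emit:
apply_moves(
  commands=[-0.0001,-0.0042,0,-0.06,1,-0.0005,-0.0084,0,-0.12,1,-0.002,-0.0166,0,-0.24,1,-0.0045,-0.0247,0,-0.36,1,-0.0079,-0.0323,0,-0.48,1,-0.0122,-0.0395,0,-0.6,1,-0.0174,-0.0462,0,-0.72,1,-0.0233,-0.0521,0,-0.84,1,-0.0233,-0.0521,0,-0.84,1,-0.0233,-0.0521,0,-0.84,1],
)

```text
time: 14.9
ee_pos: [0.5975, 0.1932, 0.0678]
eef_rot: [3.141, -0.0, 0.233]
wrist_force: [-0.8, -0.9, -2.4]
finger_gap: 0.0156
grasp_force: 60.0
```

```bash
python3 -c "
from h import *
tq()
p,d=camera('top');q,e=camera('scene')
o=np.zeros((480,800,3),np.uint8);o[:,:390]=crop(p,145,180,65,80,6);o[:,400:760]=crop(q,280,125,60,80,6);cv2.imwrite('pics/out.png',o)
"
```

```text
r 0.0707 az 0.217 yaw 0.233 q6 1.546 cw torque -0.031 [-0.77 -0.89 -2.38] [ 0.012 -0.005  0.018]
```

View pics/out.png

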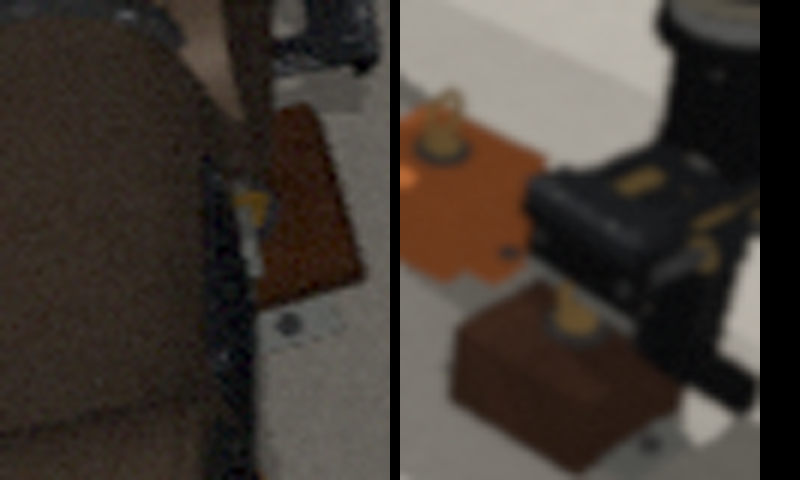

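The hand hides the loop, but the forces are about zero, so the bar is free in its play. I'll draw it straight out and then lift.

Emit:
apply_moves(
  commands=[0.012,0,0,0,1,0.025,0,0,0,1,0.038,0,0,0,1,0.05,0,0,0,1,0.05,0,0,0,1],
)

```text
time: 15.5
ee_pos: [0.6471, 0.2045, 0.0676]
eef_rot: [3.141, -0.001, 0.232]
wrist_force: [-0.1, -0.1, -1.6]
finger_gap: 0.0157
grasp_force: 60.0
```

Emit:
apply_moves(
  commands=[0.02,0,0,0,1,0.04,0,0,0,1,0.04,0,0,0,1,0.04,0,-0.05,0,1,0.04,0,-0.1,0,1,0.04,0,-0.1,0,1,0.04,0,-0.1,0,1],
)

```text
time: 16.2
ee_pos: [0.6843, 0.2138, 0.1686]
eef_rot: [3.141, -0.001, 0.233]
wrist_force: [-0.9, -0.3, -3.4]
finger_gap: 0.0156
grasp_force: 60.0
```

```bash
python3 - <<'E'
from h import *
st()
t=np.load("top0.npz")["p"]
m=mask(t,(120,80,40),(150,255,255)); c=max(cv2.findContours(m,0,2)[0],key=cv2.contourArea)
C=np.mean([onz("top",q,.004) for q in cv2.boxPoints(cv2.minAreaRect(cv2.convexHull(c)))],0);print("mat",C)
delta(C[0],C[1]-.03,.16,-1.50);delta(C[0],C[1]-.03,.16,1.64)
E
```

```text
{'time': 16.2, 'ee_pos': [0.6843, 0.2138, 0.1686], 'eef_rot': [3.1414, -0.0013, 0.2333], 'joint_positions': [0.2108, 0.6655, 1.3559, -0.0002, 1.1189, 1.5484], 'wrist_force': [-0.9421, -0.3155, -3.4201], 'wrist_torque': [0.0251, 0.0931, -0.0174], 'finger_gap': 0.0156, 'grasp_force': 59.9988}
mat [ 0.58140272 -0.14220047  0.004     ]
shift [-0.1893  0.3517  0.0086  1.7333]
shift [-0.1893  0.3517  0.0086 -1.4067]
```

```bash
python3 -c "
from h import *
delta(.579,-.108,.168,1.648)"
```

```text
shift [-1.7680e-01  2.8870e-01  6.0000e-04 -1.4147e+00]
```

Emit:
apply_moves(
  commands=[-0.177,0.289,0,-1.415,1,-0.177,0.289,0,-1.415,1,-0.177,0.289,0,-1.415,1,-0.177,0.289,0,-1.415,1,-0.177,0.289,0,-1.415,1,-0.177,0.289,0,-1.415,1,-0.177,0.289,0,-1.415,1,-0.177,0.289,0,-1.415,1,-0.177,0.289,0,-1.415,1,-0.177,0.289,0,-1.415,1,-0.177,0.289,0,-1.415,1,-0.177,0.289,0,-1.415,1],
)

```text
time: 17.4
ee_pos: [0.5788, -0.1078, 0.1665]
eef_rot: [-3.139, -0.001, 1.646]
wrist_force: [-0.2, -0.7, -2.1]
finger_gap: 0.0153
grasp_force: 60.0
```

Emit:
apply_moves(
  commands=[0,0,0,0,1,0,0,0,0,1],
)

```text
time: 17.6
ee_pos: [0.5795, -0.1079, 0.1674]
eef_rot: [-3.141, -0.0, 1.648]
wrist_force: [0.1, -0.6, -2.3]
finger_gap: 0.0154
grasp_force: 60.0
```

```bash
python3 -c "
from h import *
delta(.579,-.108,.03,1.648);delta(.579,-.108,.007,1.648)"
```

```text
shift [-0.     -0.0005  0.1374 -0.0004]
shift [-0.     -0.0005  0.1604 -0.0004]
```

Emit:
apply_moves(
  commands=[0,0,0.045,0,1,0,0,0.09,0,1,0,0,0.125,0,1,0,0,0.14,0,1,0,0,0.148,0,1,0,0,0.153,0,1,0,0,0.157,0,1,0,0,0.157,0,1,0,0,0.157,0,1],
)

```text
time: 18.5
ee_pos: [0.5801, -0.1082, 0.0115]
eef_rot: [3.14, 0.001, 1.649]
wrist_force: [0.7, -0.1, -2.4]
finger_gap: 0.0158
grasp_force: 60.0
```

```bash
python3 -c "
from h import *
st();p,d=camera('scene');cv2.imwrite('pics/lay.png',crop(p,160,180,115,90,5))"
```

```text
{'time': 18.5, 'ee_pos': [0.5801, -0.1082, 0.0115], 'eef_rot': [3.1405, 0.0005, 1.6487], 'joint_positions': [-0.2963, 0.708, 1.8117, -0.0001, 0.6207, -0.3741], 'wrist_force': [0.7315, -0.0845, -2.4211], 'wrist_torque': [-0.051, -0.1092, 0.0046], 'finger_gap': 0.0158, 'grasp_force': 59.9989}
```

View pics/lay.png

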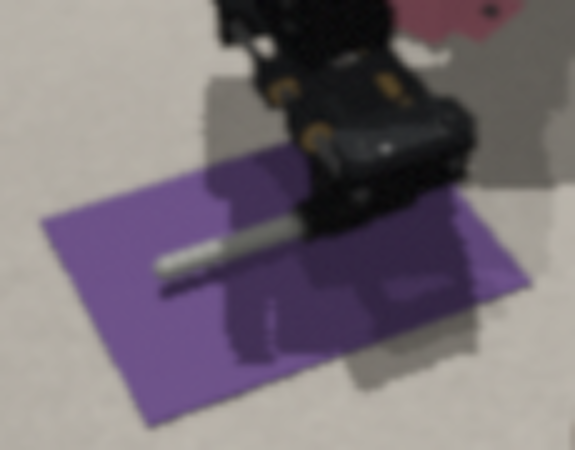

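The bar is just above the mat and well inside it, with the tip at (160,270) in the crop. I'll lower until it touches, then release.

Emit:
apply_moves(
  commands=[0,0,0.0015,0,1,0,0,0.003,0,1,0,0,0.004,0,1,0,0,0.004,0,1],
)

```text
time: 18.95
ee_pos: [0.5797, -0.1081, 0.0069]
eef_rot: [3.141, 0.0, 1.649]
wrist_force: [-0.6, 0.7, 0.6]
finger_gap: 0.0158
grasp_force: 60.0
```

Emit:
apply_moves(
  commands=[0,0,0,0,0.7,0,0,0,0,0.6,0,0,0,0,0.5,0,0,0,0,0.5,0,0,0,0,0.5,0,0,-0.02,0,0.5,0,0,-0.06,0,0.5,0,0,-0.1,0,0.5,0,0,-0.15,0,0.5,0,0,-0.2,0,0.5,0,0,-0.2,0,0.5],
)

```text
time: 20.05
ee_pos: [0.5819, -0.1086, 0.2133]
eef_rot: [3.132, 0.004, 1.649]
wrist_force: [0.5, -0.6, -0.7]
finger_gap: 0.0476
grasp_force: 0.0
```

Emit:
apply_moves(
  commands=[0.1,0.2,0,0,0.5,0.1,0.2,0,0,0.5,0.1,0.2,0,0,0.5,0.1,0.2,0,0,0.5,0.1,0.2,0,0,0.5,0.1,0.2,0,0,0.5,0.1,0.2,0,0,0.5],
)

```text
time: 20.75
ee_pos: [0.7709, 0.0074, 0.2052]
eef_rot: [-3.14, -0.0, 1.649]
wrist_force: [0.4, -0.4, 0.2]
finger_gap: 0.0475
grasp_force: 0.0
```

```bash
python3 -c "
from h import *
st();p,d=camera('scene');q,e=camera('top')
o=np.zeros((580,800,3),np.uint8);o[:450,:400]=crop(p,160,140,200,225,2)[:,:400];o[:450,410:800]=crop(q,145,120,195,225,2)[:,:390];cv2.imwrite('pics/fin.png',o)"
```

```text
{'time': 20.75, 'ee_pos': [0.7709, 0.0074, 0.2052], 'eef_rot': [-3.1397, -0.0001, 1.6493], 'joint_positions': [-0.0759, 0.7217, 1.1426, -0.0002, 1.2792, -0.1544], 'wrist_force': [0.3875, -0.381, 0.1514], 'wrist_torque': [-0.0078, -0.1528, -0.0031], 'finger_gap': 0.0475, 'grasp_force': 0.0}
```

View pics/fin.png

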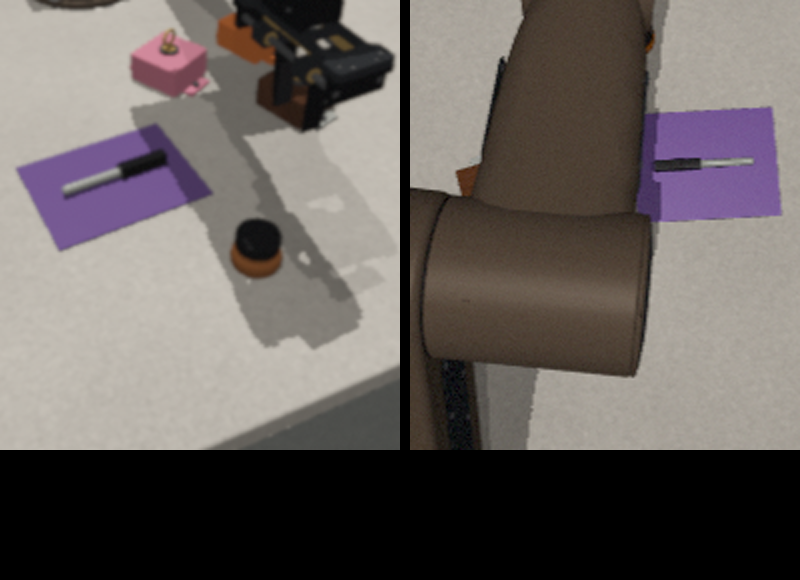

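The bar lies flat and fully on the mat (from (62,190) to (165,157) in the left crop), and the robot is clear of everything.

```bash
python3 -c "
from station import *
print(job_done())"
```

```text
the job is handed in; nothing more can be done
None
```

The screw eye turned clockwise to its stop and was nipped up with the bar to about 0.73 N m; the bar was then drawn out and left flat, all of it on the purple mat, and the job was handed in at about 21 s (no verdict shown).

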